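# Seat the bayonet cap of the vacuum filter and hold it home

### The arm

A 6-joint arm with a two-finger parallel gripper is mounted at the origin on the work surface; the furniture and walls round the work are solid. World frame = base frame: x ahead of the robot, y to its left, z up, the work surface at z = 0. Lengths are in m, angles in degrees, forces in N, time in s.
With the tool pointing down it reaches from about 0.3 to 0.95 m from the base axis. Payload 3.1 kg.
Tool frame: the origin (TCP) lies at the centre of the arm's flange, where the gripper is bolted on; the fingertips stand 173 mm ahead of it and the grasp point (between the pads) lies 155 mm ahead of it (tip_reach is the distance from the TCP to the fingertips, in m); z points along the fingers, x is the direction in which the jaws open and shut, and the axes are right-handed (so a half turn about z gives the same grasp; the last joint's range is limited). The gripper opens to 85 mm and grips with 20 to 120 N. Pads are 22 mm wide; open, the fingers measure 114 mm over their backs; the gripper's body (76 mm by 85 mm) begins 54 mm behind the grasp point. The pads swing forward as they close: fully open they stand 13 mm farther back than shut.
Start: joints at [71.293, 17.653, 93.61, -0, 68.738, -3.994], TCP at [0.159, 0.605, 0.405] pointing down, gripper open.
Joint ranges: [-175.34, 175.34], [-45.06, 112.39], [2.9, 150.54], [-68.45, 248.45], [3.09, 151.38], [-168.51, 168.51]. Speed limits (degrees/s): [159.86, 159.86, 180, 180, 180, 180].

### API

Orientations are given as a 3x3 rotation matrix whose columns are the frame's x, y, z axes.
In Python, from bench import read_state, get_image, calibration, sign_off, tip_reach gives the robot as it stands.
- The arm moves only by the shell command python3 -m creep 'ROWS' [FORCE]. ROWS is JSON, a list of rows, each a list of 5 numbers: the finger opening in cm, from 0 to 8.54, then the shift along the tool's x, y, z in cm, then the turn about the tool's z in rad. A call has 1 to 5 rows; each row shifts and turns the pose as measured when the row begins, along the tool's axes as they then stand; what a row does not reach is not made up. A row lasts 1/12 s, in which the tool goes at most 41.7 mm and 7.16 degrees, less where a joint would pass 70% of its speed; a pose out of reach is approached as far as the arm can. A call with a gripper value outside its range is refused whole. The fingers move at their own pace and stop on an object; FORCE is the grip in N (left out, the last holds). Time passes only in rows, so rows that do not move let the fingers close. It gives the time, the measured TCP pose, the force and the opening at its end, in the units of the state.
- read_state(): the state, without advancing time (a new reading comes with each control period).
- get_image(name): name is "scene" or "top" or "wrist"; returns the picture (420x560x3 uint8, red, green, blue); there is no depth.
- calibration(name): a dict with "mtx" (3x3 intrinsics, pixels), "extrinsics" (4x4, takes a point from world to camera coordinates); the wrist camera has in their place "tool_from_camera" (4x4, takes a point from camera to tool coordinates, whose origin is the TCP and whose axes are the tool frame's). Camera axes: x right, y down, z forward; pixel columns grow to the right and rows downward; lengths in m; the calibration is good to about 2 mm. A picture is of the moment at which its call begins: read the wrist's pose just before it. calibration takes no time and is no camera call.
- sign_off(): hands the job in, once; it reports no verdict.
The state is a dict: "clock": time; "joint_positions": joint angles; "joint_vel": joint speeds; "effort": joint torques, N m; "ee_pos": TCP position; "ee_rot": TCP orientation; "contact_force": force on the tool from outside, world axes, zero at the start; "wrist_torque": the same for the moment, N m; "finger_gap": opening from 0.0 (shut) to 1.0 (fully open).
Only numpy, scipy, OpenCV 4.12 (cv2) and the standard library are available. Lean on these libraries where they do the work, as an engineer would, in place of code of your own. Each camera call takes 0.05 s, during which the arm holds its last target.

### The job

Someone tried to weigh down the cap of the vacuum filter, but its keyway is not over the pins. First put the black iron weight that stands on the cap back into its own storage slot, the one with the black label, and let go of it; then turn the knurled cap until the keyway hidden inside drops over the pins, push it down fully home against the sprung gasket, and finish while still holding it pushed home. Leave the two ribbon rolls in their slots.

Things in the scene. Friction and masses are not known exactly. Their poses are not given: they have to be found in the camera images.
- weight_center (a point): Centre (half-way up) of the loose black cast-iron knob weight, about 0.45 kg, 50 mm high, that stands upright on top of the cap at the start: round foot 52 mm in diameter and 33 mm high, and on it a round knob 27 mm in diameter that takes up the top 17 mm (8 to 25 mm above this point). z axis up.
- slot_black_floor (a point): Centre of the recess floor of the slot with the BLACK label, where the weight belongs; it starts empty. Each of the three slots is a fixed plywood block 76 x 76 mm, 20 mm high, with a round recess 59 mm in diameter and 13 mm deep (floor 7 mm above the table) and a colour label on a low ledge on its right (-y) side. z up.
- slot_yellow_floor (a point): Same point of the slot with the yellow label; a yellow ribbon roll stands in it.
- slot_red_floor (a point): Same point of the slot with the red label; a red ribbon roll stands in it.
- roll_yellow: Loose yellow ribbon roll, 55 mm in diameter, 32 mm high, standing in the yellow slot; origin at the centre of its underside. Leave alone.
- roll_red: Loose red ribbon roll, same size, standing in the red slot; origin at the centre of its underside. Leave alone.
- cap_center (a point): Centre (half-way up) of the loose black knurled cap, 50 mm in diameter (51.5 over the knurls), 58 mm high, about 0.16 kg, closed flat top, z up. At the start it rests on the pins, underside 18 mm above the housing top. Aligned and let down it drops 10 mm on to the gasket; pushed 8 mm more it is home, this point 29 mm above housing_top. Its x and y axes and white line do not tell the keyway.
- housing_top (a point): Centre of the flat top of the fixed aluminium filter housing: a round pot 72 mm in diameter, 45 mm high, with a 94 mm foot flange 7 mm high and a brass hose stub 22 mm up its side. On the spindle's axis. z up.
- gasket (a joint): Travel of the black sprung gasket ring on the housing top, in m: 0 = up (ring stands 8 mm proud), 0.008 = pushed flush by the cap, which is home. The spring needs about 4 N to start and 9 N at the end (the cap's own weight counts), and lifts the cap again when it is let go.
- pin_tops (a point): Point on the spindle's axis, 32 mm above the housing top, level with the tops of the two crossed pins hidden inside the cap. Pins and the cap's crossed keyway fit every quarter turn, so turning up to 90 degrees either way finds it; at the start they are at least 23 degrees off. The pins' direction is not marked or given: feel for it. It fits within about 6 degrees either way.

How it is judged (in metres and radians):
On the way, in this order (a step that is already met when the one before it is completed fails the run):
1. the weight stands in the black slot, let go, the cap still up on its pins (horizontal distance between weight_center and slot_black_floor below 0.007 m and z of weight_center in the frame of slot_black_floor below 0.029 m and angle between weight_center's own z axis and vertical below 0.08 rad and contact force between the fingers and weight below 0.1 N and z of cap_center in the frame of housing_top above 0.043 m), for 0.2 s.
2. the cap's keyway has dropped over the pins (z of cap_center in the frame of housing_top below 0.04 m), for 0.1 s.
At the end, for the whole second after the job is handed in: Fingers press on the cap (over 1.5 N) and hold it home: gasket down over 6 of 8 mm, cap within 2 mm of the housing top, upright. The weight stands let go in the black slot (within 7 mm of its centre, on the floor, upright within 0.08 rad); both ribbon rolls stand in their slots (value of joint gasket above 0.006 m and z of cap_center in the frame of housing_top below 0.0312 m and horizontal distance between cap_center and housing_top below 0.005 m and angle between each of cap_center, weight_center's own z axis and vertical below 0.08 rad and contact force between the fingers and cap above 1.5 N and horizontal distance between weight_center and slot_black_floor below 0.007 m and z of weight_center in the frame of slot_black_floor below 0.029 m and contact force between the fingers and weight below 0.1 N and horizontal distance between roll_yellow and slot_yellow_floor below 0.007 m and horizontal distance between roll_red and slot_red_floor below 0.007 m and angle between each of roll_yellow, roll_red's own z axis and vertical below 0.1 rad); the arm keeps its last pose, push and grip.
It fails at once if a ribbon roll was taken out of its slot or tipped over (distance of any of roll_yellow, roll_red from where it was at the start of the episode above 0.03 m or angle between any of roll_yellow, roll_red's own z axis and vertical above 0.5 rad).
It also fails if it takes over 51 s, if anything falls off the work surface, if the arm or the gripper's body presses on something with over 40 N, if the wrist force passes 120 N, or if a joint passes its speed limit or range.

## Working session

There is one attempt and no reset: what is moved stays moved. The work goes in short steps, Python scripts to look and compute and a shell command to move; the robot and the scene stay as the last step left them, time stands still between calls to the robot, and variables do not carry over. Pictures are saved under pics/ and viewed, and the job is handed in when it is done.

```bash
ls; mkdir -p pics
python3 - <<'E'
from bench import *
import cv2,numpy as np
np.set_printoptions(precision=4,suppress=True)
for n in("scene","top"):
    cv2.imwrite(f"pics/{n}0.png",cv2.cvtColor(get_image(n),cv2.COLOR_RGB2BGR))
    c=calibration(n);print(n,c)
print(calibration("wrist"));s=read_state();print(s,tip_reach)
E
```

```text
pics
scene {'mtx': array([[478.4369,   0.    , 278.2388],
       [  0.    , 478.4369, 208.6472],
       [  0.    ,   0.    ,   1.    ]]), 'extrinsics': array([[ 0.7727, -0.6347, -0.0092, -0.3307],
       [-0.4007, -0.4765, -0.7826,  0.3857],
       [ 0.4923,  0.6084, -0.6225,  0.5652],
       [ 0.    ,  0.    ,  0.    ,  1.    ]])}
top {'mtx': array([[402.0178,   0.    , 285.8711],
       [  0.    , 402.0178, 210.4953],
       [  0.    ,   0.    ,   1.    ]]), 'extrinsics': array([[-0.0294, -0.9995, -0.0101,  0.18  ],
       [-0.9982,  0.0299, -0.0529,  0.5543],
       [ 0.0532,  0.0086, -0.9985,  0.9359],
       [ 0.    ,  0.    ,  0.    ,  1.    ]])}
{'mtx': array([[326.6585,   0.    , 280.1722],
       [  0.    , 326.6585, 206.1832],
       [  0.    ,   0.    ,   1.    ]]), 'tool_from_camera': array([[ 1.    ,  0.0005, -0.0005,  0.0007],
       [-0.0003,  0.955 ,  0.2965, -0.076 ],
       [ 0.0006, -0.2965,  0.955 ,  0.0303],
       [ 0.    ,  0.    ,  0.    ,  1.    ]])}
{'clock': 0.1, 'joint_positions': array([71.2949, 17.7006, 93.6831,  0.0011, 68.7403, -3.9934]), 'joint_vel': array([-0.0424, -0.1232, -0.1402, -0.0906, -0.1024,  0.0299]), 'effort': array([  0.0003, -41.6405, -27.7649,  -0.0001,   0.004 ,   0.    ]), 'ee_pos': array([0.1586, 0.6041, 0.4035]), 'ee_rot': array([[ 0.254 ,  0.9672, -0.0007],
       [ 0.9672, -0.254 , -0.002 ],
       [-0.0022, -0.0002, -1.    ]]), 'contact_force': array([-0.9128,  0.4671,  0.8614]), 'wrist_torque': array([-0.0069, -0.0476,  0.0061]), 'finger_gap': 1.0015676635837532} 0.1734
```

View pics/scene0.png

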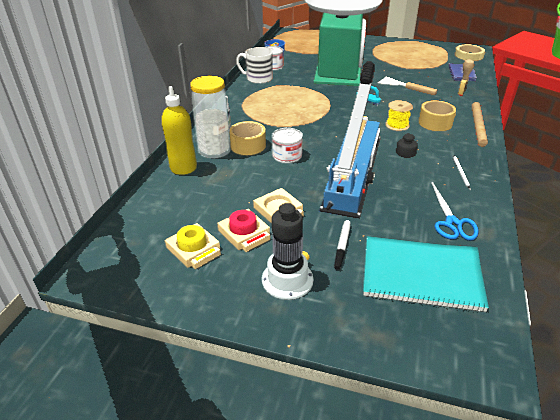

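View pics/top0.png

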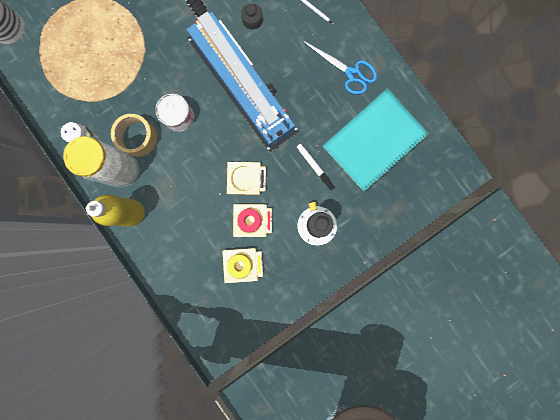

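Run:
```python
import cv2
t=cv2.imread("pics/top0.png")[145:295,205:355];s=cv2.imread("pics/scene0.png")[185:305,155:325]
a=cv2.resize(t,None,fx=4,fy=4,interpolation=cv2.INTER_CUBIC);b=cv2.resize(s,None,fx=4,fy=4,interpolation=cv2.INTER_CUBIC)
cv2.imwrite("pics/tz.png",a);cv2.imwrite("pics/sz.png",b)
```

```text
(no output)
```

View pics/tz.png

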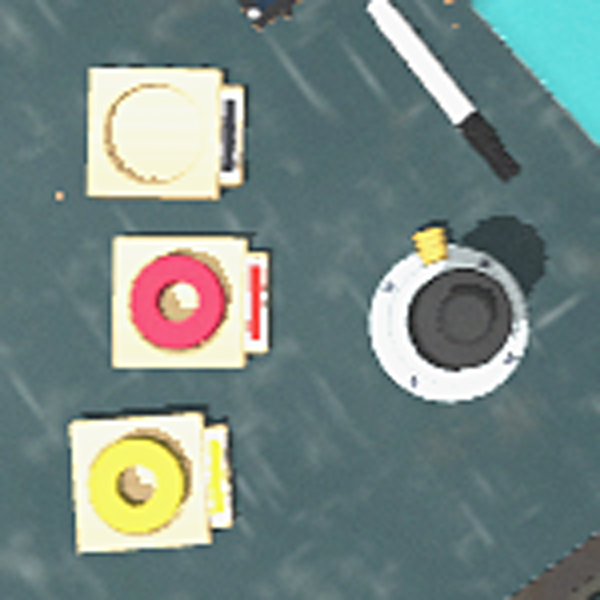

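View pics/sz.png

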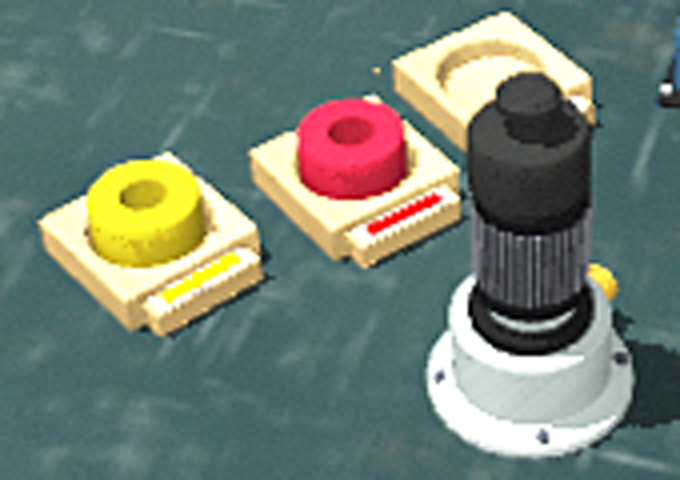

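```bash
cat > h.py <<'E'
import cv2,numpy as np
from bench import *
np.set_printoptions(precision=4,suppress=True)
def ray(n,uv,z,T=None):
    c=calibration(n)
    d=np.linalg.inv(c["mtx"])@np.array([uv[0],uv[1],1.])
    if T is None: E=np.linalg.inv(c["extrinsics"])
    else: E=T
    o=E[:3,3];w=E[:3,:3]@d
    return o+w*(z-o[2])/w[2]
def proj(n,p):
    c=calibration(n);q=c["extrinsics"]@np.append(p,1);q=c["mtx"]@q[:3];return q[:2]/q[2]
E
python3 - <<'E'
from h import *
im=cv2.imread("pics/top0.png");r=im[145:295,205:355]
hsv=cv2.cvtColor(r,cv2.COLOR_BGR2HSV)
off=np.array([205,145])
def blobs(m,lab,zs,mina=60):
    for c in cv2.findContours(m.astype(np.uint8),cv2.RETR_EXTERNAL,cv2.CHAIN_APPROX_NONE)[0]:
        if cv2.contourArea(c)<mina: continue
        (x,y),rad=cv2.minEnclosingCircle(c);rr=cv2.minAreaRect(c)
        print(lab,"area",cv2.contourArea(c),"circ",np.array([x,y])+off,rad,"rect",np.array(rr[0])+off,rr[1],rr[2])
        for z in zs: print("   z",z,"circle->",ray("top",np.array([x,y])+off,z),"rect->",ray("top",np.array(rr[0])+off,z))
h,s,v=[hsv[...,i].astype(int) for i in range(3)]
blobs((v>190)&(s<80),"bright",[.007,.02])
m=((v<75)&(s<45)).astype(np.uint8);m=cv2.morphologyEx(m,cv2.MORPH_OPEN,np.ones((3,3),np.uint8));blobs(m,"dark",[.154,.171])
blobs((s>150)&((h<5)|(h>165)),"red",[.039]);blobs((s>150)&(h>25)&(h<35),"yel",[.039])
b=cv2.cvtColor(np.uint8([[[0,0,0]]]),cv2.COLOR_BGR2HSV)
print(hsv[79,115],hsv[60,100],hsv[33,28],hsv[45,128])
cs=np.array([(88,68),(221,70),(220,199),(87,196)])/4+off-.375
P=np.array([ray("top",c,.02) for c in cs]);print(P,P.mean(0),[np.linalg.norm(P[i]-P[i-1]) for i in range(4)])
E
```

```text
bright area 1085.5 circ [240.8154 265.3506] 23.663528442382812 rect [242.3355 265.1148] (32.81859588623047, 39.113983154296875) 86.05481719970703
   z 0.007 circle-> [0.4327 0.2743 0.007 ] rect-> [0.4332 0.2707 0.007 ]
   z 0.02 circle-> [0.4338 0.2727 0.02  ] rect-> [0.4342 0.2691 0.02  ]
bright area 477.0 circ [316.7381 225.4048] 19.80255126953125 rect [316.4118 225.6471] (38.32062911987305, 38.32062911987305) 75.96376037597656
   z 0.007 circle-> [0.5221 0.0911 0.007 ] rect-> [0.5216 0.0919 0.007 ]
   z 0.02 circle-> [0.5219 0.092  0.02  ] rect-> [0.5214 0.0928 0.02  ]
bright area 1090.5 circ [250.5789 220.5   ] 23.436594009399414 rect [252. 220.] (32.0, 38.0) 90.0
   z 0.007 circle-> [0.5385 0.2485 0.007 ] rect-> [0.5396 0.2451 0.007 ]
   z 0.02 circle-> [0.5381 0.2472 0.02  ] rect-> [0.5392 0.2438 0.02  ]
bright area 1116.0 circ [244.3649 177.5   ] 23.276451110839844 rect [246.  177.5] (31.0, 38.0) 90.0
   z 0.007 circle-> [0.6422 0.2609 0.007 ] rect-> [0.642  0.2569 0.007 ]
   z 0.02 circle-> [0.6404 0.2594 0.02  ] rect-> [0.6402 0.2556 0.02  ]
bright area 179.5 circ [310.0574 
[... 304 characters left out ...]
95 rect [326.6946 181.5638] (17.777332305908203, 6.39000940322876) 55.00798034667969
   z 0.154 circle-> [0.6094 0.0762 0.154 ] rect-> [0.6083 0.0778 0.154 ]
   z 0.171 circle-> [0.6073 0.0778 0.171 ] rect-> [0.6062 0.0795 0.171 ]
red area 391.0 circ [249.0217 219.9783] 11.6918306350708 rect [249. 220.] (22.0, 22.0) 90.0
   z 0.039 circle-> [0.5388 0.2489 0.039 ] rect-> [0.5388 0.249  0.039 ]
[45  5 97] [ 91  51 125] [ 29  44 251] [ 92  56 114]
[[0.6796 0.3007 0.02  ]
 [0.6759 0.2217 0.02  ]
 [0.5992 0.2243 0.02  ]
 [0.6033 0.3029 0.02  ]] [0.6395 0.2624 0.02  ] [np.float64(0.07626763812864805), np.float64(0.0790314881928534), np.float64(0.07678620178597219), np.float64(0.07871035703329626)]
```

Run:
```python
from h import *
im=cv2.imread("pics/top0.png")[:,:,:];hsv=cv2.cvtColor(im,cv2.COLOR_BGR2HSV);h,s,v=[hsv[...,i].astype(int) for i in range(3)]
m=((s<40)&(v<130)).astype(np.uint8);m[:195]=0;m[245:]=0;m[:,:300]=0;m[:,345:]=0
n,L,st,ce=cv2.connectedComponentsWithStats(m)
for i in range(1,n):
    if st[i,4]>60:
        print(st[i],ce[i],[ray("top",ce[i],z) for z in(.121,.154,.171)])
fl=((v>200)).astype(np.uint8);fl[:195]=0;fl[250:]=0;fl[:,:295]=0;fl[:,345:]=0
pts=cv2.findNonZero(fl);c,r=cv2.minEnclosingCircle(pts);print("flange",c,r,ray("top",c,.007))
# scene knob / flange
im=cv2.imread("pics/scene0.png");hsv=cv2.cvtColor(im,cv2.COLOR_BGR2HSV);h,s,v=[hsv[...,i].astype(int) for i in range(3)]
for p in [(.525,.094,.171),(.525,.094,.154),(.525,.094,.007)]: print(proj("scene",p),((proj("scene",p)-[155,185])*4))
# scene flange edges: zoom x 427..634, bottom y 457
```

```text
[307 212  27  26 530] [319.6189 224.3264] [array([0.5226, 0.0926, 0.121 ]), array([0.5221, 0.0951, 0.154 ]), array([0.5218, 0.0964, 0.171 ])]
flange (316.119873046875, 223.3116455078125) 21.7063045501709 [0.5272 0.0924 0.007 ]
[286.7372 206.6006] [526.949   86.4025]
[286.718  214.7366] [526.8719 118.9463]
[286.5707 276.8941] [526.2827 367.5764]
```

```bash
python3 -m creep '[[8.5,-2.5,3,0,0],[8.5,-2.5,3,0,0],[8.5,-2.5,3,0,0],[8.5,-2.5,3,0,0],[8.5,-2.5,3,0,0]]' 40
```

```text
clock: 0.52
ee_pos: [0.2707, 0.445, 0.3998]
ee_rot: [[0.242, 0.97, -0.004], [0.97, -0.242, -0.002], [-0.003, -0.004, -1.0]]
contact_force: [0.5, 0.8, -0.3]
finger_gap: 0.993
```

```bash
python3 -m creep '[[8.5,-2.5,3,0,0],[8.5,-2.5,3,0,0],[8.5,-2.5,3,0,0],[8.5,-2.5,3,0,0],[8.5,-2.5,3,0,0]]'; python3 -m creep '[[8.5,-2.5,3,0,0],[8.5,-2.5,3,0,0],[8.5,-2,2.4,0,0],[8.5,-1,1.2,0,0],[8.5,0,0,0,0]]'
cat >> h.py <<'E'
def wT():
    s=read_state();T=np.eye(4);T[:3,:3]=s["ee_rot"];T[:3,3]=s["ee_pos"]
    return T@calibration("wrist")["tool_from_camera"],s
def wsnap(name):
    T,s=wT();im=get_image("wrist");cv2.imwrite(f"pics/{name}.png",cv2.cvtColor(im,cv2.COLOR_RGB2BGR));np.save(f"pics/{name}.npy",T)
    print("clock",s["clock"],"pos",s["ee_pos"],"F",s["contact_force"]);print(s["ee_rot"])
E
python3 -c "
from h import *
wsnap('w1')"
```

```text
clock: 0.93
ee_pos: [0.3884, 0.2784, 0.3976]
ee_rot: [[0.239, 0.971, -0.006], [0.971, -0.239, -0.004], [-0.005, -0.005, -1.0]]
contact_force: [1.1, 1.0, 0.7]
finger_gap: 0.995
clock: 1.35
ee_pos: [0.4673, 0.1659, 0.3963]
ee_rot: [[0.246, 0.969, -0.006], [0.969, -0.246, -0.007], [-0.008, -0.004, -1.0]]
contact_force: [0.6, 0.0, -0.3]
finger_gap: 0.993
clock 1.35 pos [0.4673 0.1659 0.3963] F [ 0.5806  0.0221 -0.3093]
[[ 0.2464  0.9691 -0.0056]
 [ 0.9691 -0.2465 -0.0068]
 [-0.0079 -0.0038 -1.    ]]
```

View pics/w1.png

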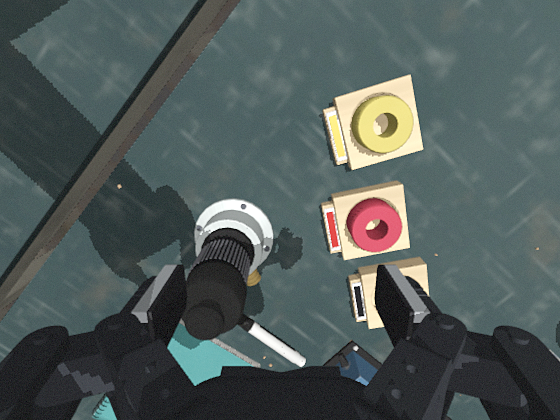

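Run:
```python
from h import *
T=np.load("pics/w1.npy")
print("knob",ray("wrist",(205,317),.171,T),"flange",ray("wrist",(233.5,237),.007,T))
# flange ellipse via mask
im=cv2.imread("pics/w1.png");hsv=cv2.cvtColor(im,cv2.COLOR_BGR2HSV)
print("slotred top",ray("wrist",(374,224),.039,T), "blackslot corners",[ray("wrist",p,.02,T)for p in((362,268),(424,258),(428,322))])
for a in [(194,237),(273,240),(235,198)]: print(ray("wrist",a,.007,T))
```

```text
knob [0.517  0.0979 0.171 ] flange [0.5231 0.092  0.007 ]
slotred top [0.5336 0.2496 0.039 ] blackslot corners [array([0.5927, 0.2307, 0.02  ]), array([0.5974, 0.3026, 0.02  ]), array([0.6857, 0.2968, 0.02  ])]
[0.5117 0.0464 0.007 ]
[0.5382 0.1365 0.007 ]
[0.4775 0.1074 0.007 ]
```

```bash
python3 -m creep '[[8.5,-2.2,2.8,0,0],[8.5,-2.2,2.8,0,0],[8.5,-1,1.4,0,0],[8.5,0,0,0,0],[8.5,0,0,0,0]]'
python3 -c "
from h import *
wsnap('w2')"
```

```text
clock: 1.82
ee_pos: [0.5197, 0.0998, 0.3939]
ee_rot: [[0.241, 0.97, -0.013], [0.971, -0.241, -0.003], [-0.006, -0.012, -1.0]]
contact_force: [-0.5, 0.7, 0.1]
finger_gap: 0.992
clock 1.8167 pos [0.5197 0.0998 0.3939] F [-0.4935  0.6923  0.0523]
[[ 0.2409  0.9705 -0.013 ]
 [ 0.9705 -0.2409 -0.0025]
 [-0.0056 -0.012  -0.9999]]
```

View pics/w2.png

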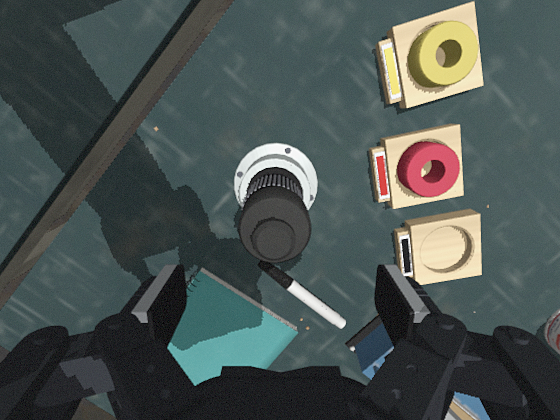

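Run:
```python
from h import *
T=np.load("pics/w2.npy")
print("knob",ray("wrist",(273,240),.171,T),"flange",ray("wrist",(276,184),.007,T))
print("recess",ray("wrist",(444,249),.02,T),[ray("wrist",p,.02,T)for p in((414,222),(480,211),(482,276),(417,284))])
c=cv2.imread("pics/w2.png")
cv2.imwrite("pics/w2z.png",np.hstack([cv2.resize(c[135:275,215:335],None,fx=4,fy=4),cv2.resize(c[195:295,395:495],None,fx=3,fy=3)[:300].copy() if False else cv2.resize(c[195:295,395:495],(320,560))]))
```

```text
knob [0.522  0.0939 0.171 ] flange [0.5221 0.0927 0.007 ]
recess [0.6387 0.2613 0.02  ] [array([0.598 , 0.2323, 0.02  ]), array([0.6025, 0.3043, 0.02  ]), array([0.6837, 0.3009, 0.02  ]), array([0.6762, 0.2259, 0.02  ])]
```

View pics/w2z.png

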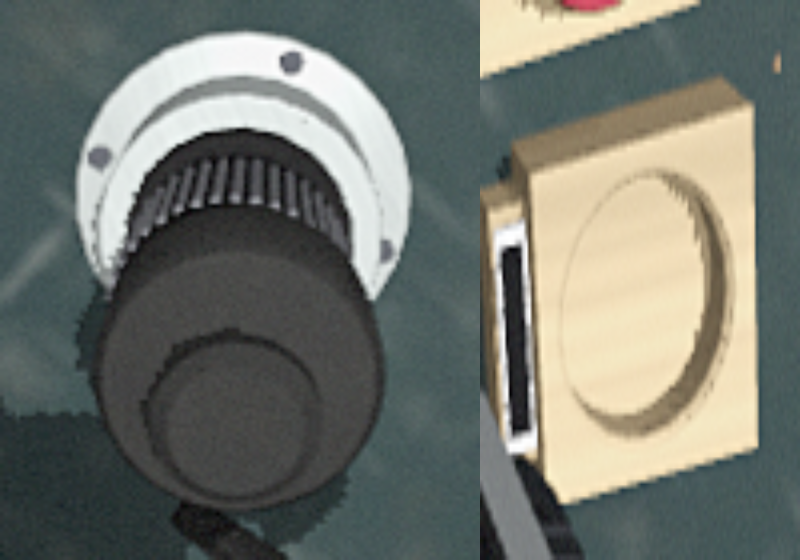

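```bash
python3 -m creep '[[8,-0.3,0.5,2,0],[8,0,0,2,0],[8,0,0,2,0],[8,0,0,1.5,0],[8,0,0,0,0]]'
python3 -c "
from h import *
wsnap('w3')"
```

```text
clock: 2.28
ee_pos: [0.5189, 0.1036, 0.3182]
ee_rot: [[0.232, 0.973, -0.011], [0.973, -0.232, 0.001], [-0.002, -0.011, -1.0]]
contact_force: [-0.6, -0.3, -0.8]
finger_gap: 0.932
clock 2.2833 pos [0.5189 0.1036 0.3182] F [-0.6298 -0.2977 -0.784 ]
[[ 0.2318  0.9727 -0.0114]
 [ 0.9728 -0.2318  0.0009]
 [-0.0018 -0.0113 -0.9999]]
```

View pics/w3.png

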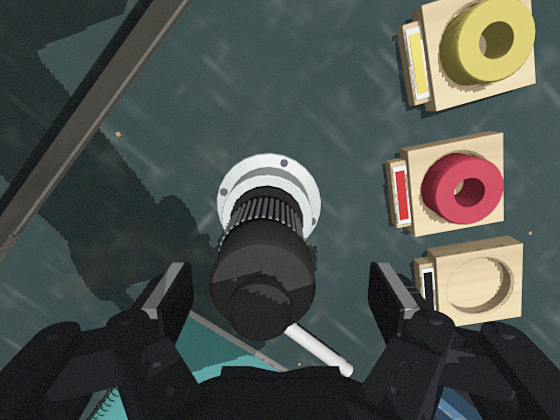

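```bash
cat >> h.py <<'E'
def todo(px,z,target_off=0):
    pass
def tool(p,reach=.155):
    s=read_state();R=s["ee_rot"];g=s["ee_pos"]+R@[0,0,reach]
    return R.T@(np.array(p)-g)*100
E
python3 - <<'E'
from h import *
T=np.load("pics/w3.npy")
k=ray("wrist",(261,307),.171,T);print("knob",k,"foot",ray("wrist",(263,288),.154,T),"flange",ray("wrist",(269,200),.007,T))
print(read_state()["joint_vel"],"tool cm",tool([.522,.0945,.15]))
print("recess",ray("wrist",(481,282),.02,T))
E
```

```text
knob [0.5193 0.0958 0.171 ] foot [0.5205 0.0954 0.154 ] flange [0.5183 0.0935 0.007 ]
[-0.4576 -1.4176 -2.2221 -0.501   0.4717 -0.207 ] tool cm [-0.8194  0.6578  1.4267]
recess [0.636  0.2659 0.02  ]
```

```bash
python3 -m creep '[[8,-0.7,0.5,0,0],[8,0,0,0,0]]'; python3 -c "
from h import *
print(tool([.521,.0955,.15]))"
```

```text
clock: 2.5
ee_pos: [0.5221, 0.0975, 0.3206]
ee_rot: [[0.228, 0.974, -0.009], [0.974, -0.228, 0.001], [-0.001, -0.009, -1.0]]
contact_force: [-0.4, -0.1, -0.5]
finger_gap: 0.934
[-0.2046  0.0984  1.5556]
```

```bash
python3 -m creep '[[7,-0.2,0.1,1.4,0],[7,0,0,0.0,0],[7,0,0,0,0]]'; python3 -c "
from h import *
print(tool([.521,.0955,.15]))"
```

```text
clock: 2.75
ee_pos: [0.5243, 0.0958, 0.3109]
ee_rot: [[0.228, 0.974, -0.002], [0.974, -0.228, 0.003], [0.002, -0.002, -1.0]]
contact_force: [-0.6, -0.0, 0.8]
finger_gap: 0.817
[-0.1438 -0.2792  0.5878]
```

```bash
python3 -m creep '[[6,-0.1,-0.2,0.4,0],[4,0,0,0,0],[4,0,0,0,0],[4,0,0,0,0],[4,0,0,0,0]]' 50;python3 -m creep '[[4,0,0,0,0],[4,0,0,0,0]]'; python3 -c "
from h import *
wsnap('w4')"
```

```text
clock: 3.17
ee_pos: [0.5225, 0.0952, 0.3094]
ee_rot: [[0.228, 0.974, 0.002], [0.974, -0.228, 0.003], [0.003, 0.001, -1.0]]
contact_force: [0.1, 1.0, -2.0]
finger_gap: 0.565
clock: 3.33
ee_pos: [0.5224, 0.0953, 0.3093]
ee_rot: [[0.228, 0.974, 0.002], [0.974, -0.228, 0.003], [0.004, 0.001, -1.0]]
contact_force: [-0.3, -0.9, -1.4]
finger_gap: 0.565
clock 3.3333 pos [0.5224 0.0953 0.3093] F [-0.2821 -0.9268 -1.3763]
[[ 0.2284  0.9736  0.0019]
 [ 0.9736 -0.2284  0.0034]
 [ 0.0038  0.0011 -1.    ]]
```

View pics/w4.png

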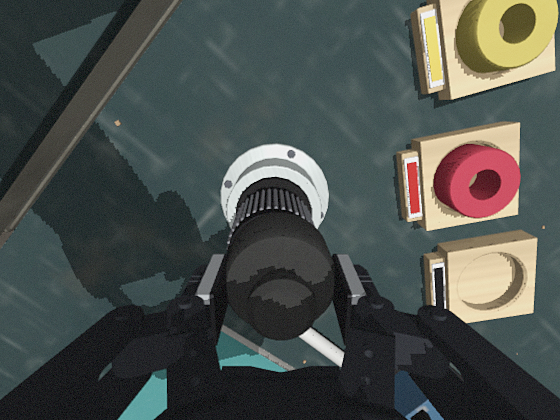

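```bash
python3 -m creep '[[4,0,0,-1,0],[4,0,0,-1,0],[4,0,0,-1,0],[4,0,0,0,0]]'; python3 -c "
from h import *
wsnap('w5')
cv2.imwrite('pics/s5.png',cv2.resize(cv2.cvtColor(get_image('scene'),cv2.COLOR_RGB2BGR)[90:310,130:380],None,fx=2.5,fy=2.5))"
```

```text
clock: 3.72
ee_pos: [0.5207, 0.095, 0.3392]
ee_rot: [[0.228, 0.974, -0.006], [0.974, -0.228, 0.003], [0.001, -0.006, -1.0]]
contact_force: [0.4, 0.5, -5.1]
finger_gap: 0.562
clock 3.7167 pos [0.5207 0.095  0.3392] F [ 0.4284  0.4912 -5.1171]
[[ 0.2282  0.9736 -0.0055]
 [ 0.9736 -0.2282  0.0025]
 [ 0.0012 -0.006  -1.    ]]
```

View pics/s5.png

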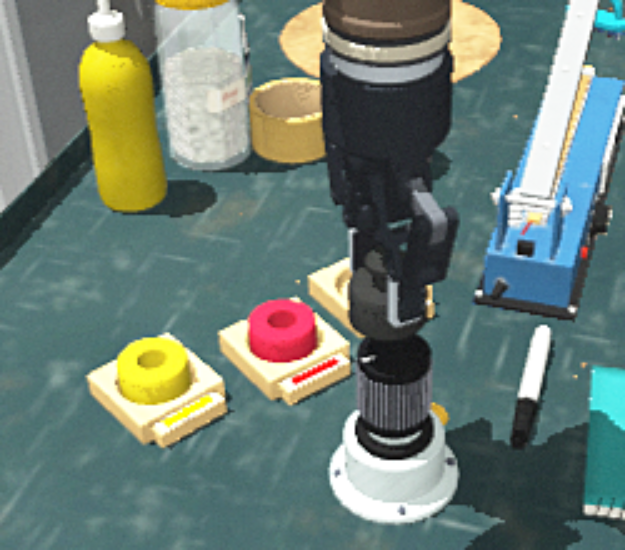

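View pics/w5.png

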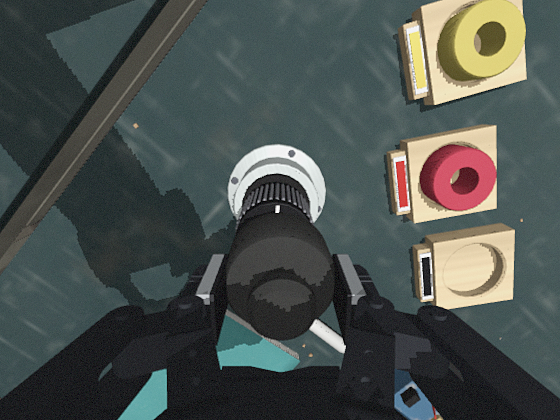

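Run:
```python
from h import *
T=np.load("pics/w5.npy");s=read_state()
w=ray("wrist",(280,302),.2009,T);f=ray("wrist",(280,282),.1839,T)
print("weight",w,f,"rel tool",s["ee_rot"].T@(w-s["ee_pos"]),s["ee_rot"].T@(f-s["ee_pos"]))
print("recess",ray("wrist",(474,269),.02,T),"flange",ray("wrist",(276,193),.007,T))
c=cv2.imread("pics/w5.png");cv2.imwrite("pics/w5z.png",np.hstack([cv2.resize(c[205:345,215:345],None,fx=4,fy=4),cv2.resize(c[212:312,405:525],(560//1*6//10*1,560))]))
```

```text
weight [0.5159 0.097  0.2009] [0.5171 0.0967 0.1839] rel tool [ 0.001  -0.0034  0.1367] [ 0.001  -0.002   0.1537]
recess [0.6387 0.2642 0.02  ] flange [0.5225 0.0916 0.007 ]
```

View pics/w5z.png

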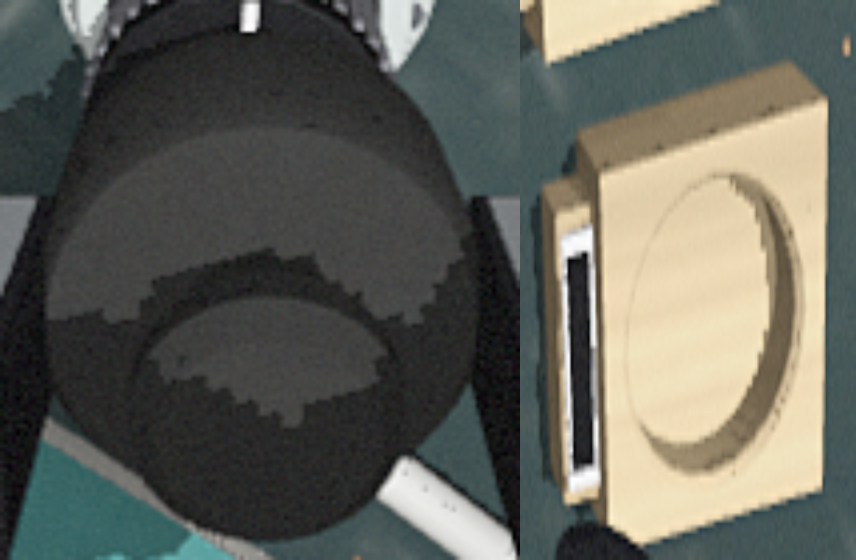

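```bash
python3 -m creep '[[4,2.5,1,0,0],[4,3.2,1.3,0,0],[4,3.2,1.3,0,0],[4,3.2,1.3,0,0],[4,3.2,1.3,0,0]]'; python3 -m creep '[[4,2,0.8,0,0],[4,0.5,0.2,0,0],[4,0,0,0,0]]'; python3 -c "
from h import *
print(tool([.6395,.2638,.03]))"
```

```text
clock: 4.23
ee_pos: [0.6132, 0.228, 0.3322]
ee_rot: [[0.236, 0.972, -0.021], [0.972, -0.236, -0.004], [-0.009, -0.019, -1.0]]
contact_force: [0.4, -0.4, -4.3]
finger_gap: 0.562
clock: 4.48
ee_pos: [0.6318, 0.257, 0.3293]
ee_rot: [[0.231, 0.973, -0.019], [0.973, -0.231, -0.001], [-0.005, -0.018, -1.0]]
contact_force: [0.3, -0.2, -5.3]
finger_gap: 0.565
[ 0.9921  1.1235 14.4053]
```

```bash
python3 -m creep '[[4,0.9,1.0,2,0],[4,0,0,2,0],[4,0,0,2,0],[4,0,0,2,0],[4,0,0,0,0]]';python3 -m creep '[[4,0,0,0,0]]'; python3 -c "
from h import *
print(tool([.6395,.2638,.03]))
wsnap('w6')"
```

```text
clock: 4.9
ee_pos: [0.6403, 0.2603, 0.2455]
ee_rot: [[0.231, 0.973, -0.023], [0.973, -0.231, -0.005], [-0.01, -0.021, -1.0]]
contact_force: [-1.8, -0.7, -7.0]
finger_gap: 0.565
clock: 4.98
ee_pos: [0.6395, 0.2592, 0.2445]
ee_rot: [[0.232, 0.972, -0.026], [0.973, -0.232, -0.006], [-0.012, -0.024, -1.0]]
contact_force: [1.0, 0.4, -3.7]
finger_gap: 0.564
[0.7111 0.4072 5.9413]
clock 4.9833 pos [0.6395 0.2592 0.2445] F [ 0.9565  0.3776 -3.7305]
[[ 0.2316  0.9725 -0.0261]
 [ 0.9727 -0.2318 -0.0063]
 [-0.0122 -0.0239 -0.9996]]
```

View pics/w6.png

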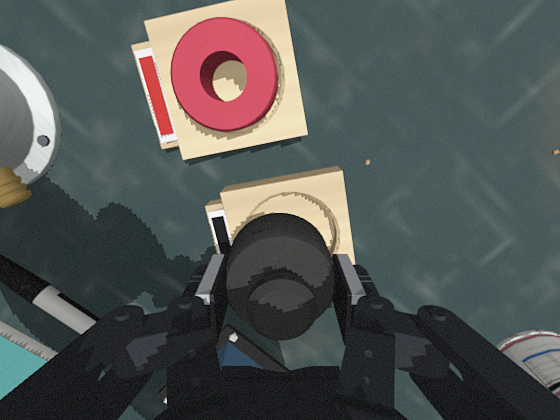

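Run:
```python
from h import *
T=np.load("pics/w6.npy");c=cv2.imread("pics/w6.png");cv2.imwrite("pics/w6z.png",cv2.resize(c[155:295,195:365],None,fx=4,fy=4))
A=ray("wrist",(221,190),.02,T);B=ray("wrist",(344,170),.02,T);print(A,B,np.linalg.norm(A-B))
e=(B-A)/np.linalg.norm(B-A);n=np.array([e[1],-e[0],0]);print("centre",(A+B)/2+.038*n, (A+B)/2-.038*n)
print("rim top",ray("wrist",(293,193),.02,T),ray("wrist",(341,235),.02,T),ray("wrist",(355,262),.02,T))
```

```text
[0.6002 0.2289 0.02  ] [0.6053 0.3048 0.02  ] 0.07605385320444068
centre [0.6406 0.2643 0.02  ] [0.5648 0.2694 0.02  ]
rim top [0.6122 0.2717 0.02  ] [0.646  0.2954 0.02  ] [0.6666 0.3009 0.02  ]
```

View pics/w6z.png

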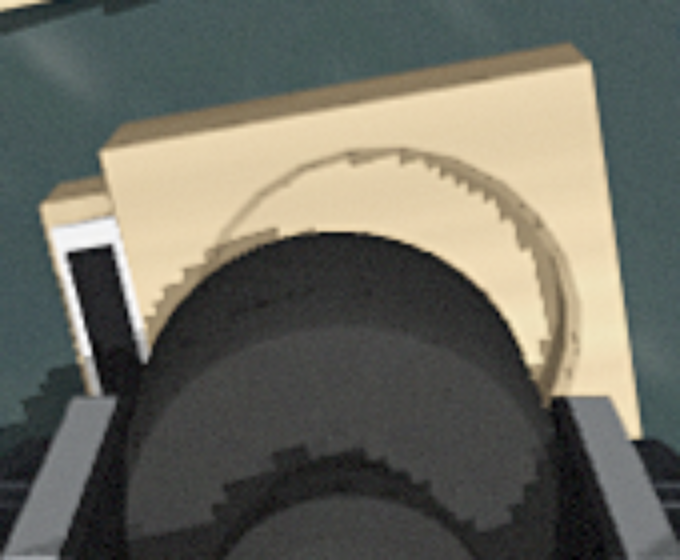

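```bash
python3 -m creep '[[4,0.7,0.45,0.5,0],[4,0,0,1,0],[4,0,0,0.8,0],[4,0,0,0,0]]'; python3 -c "
from h import *
print(tool([.6405,.264,.025],.188))"
```

```text
clock: 5.37
ee_pos: [0.6467, 0.2645, 0.2242]
ee_rot: [[0.233, 0.972, -0.021], [0.972, -0.233, -0.005], [-0.009, -0.019, -1.0]]
contact_force: [-0.3, 0.1, -4.9]
finger_gap: 0.564
[-0.0062 -0.2133  1.1296]
```

```bash
python3 -m creep '[[4,0.05,-0.2,0.5,0],[4,0,0,0.5,0],[4,0,0,0,0]]'; python3 -c "
from h import *
print(tool([.6405,.264,.025],.188))
wsnap('w7')"
```

```text
clock: 5.62
ee_pos: [0.6451, 0.2658, 0.2142]
ee_rot: [[0.233, 0.972, -0.019], [0.973, -0.233, -0.004], [-0.008, -0.017, -1.0]]
contact_force: [0.4, -1.0, -5.8]
finger_gap: 0.568
[-0.1218 -0.0724  0.1258]
clock 5.6167 pos [0.6451 0.2658 0.2142] F [ 0.4173 -0.98   -5.8161]
[[ 0.2327  0.9724 -0.0188]
 [ 0.9725 -0.2329 -0.0042]
 [-0.0084 -0.0174 -0.9998]]
```

View pics/w7.png

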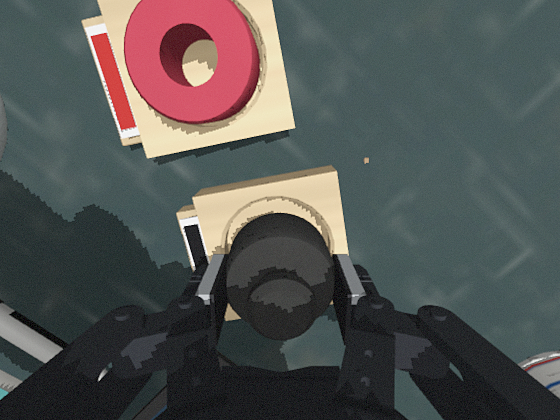

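```bash
python3 -m creep '[[4,-0.1,-0.05,0.6,0],[4,0,0,0.5,0],[4,0,0,0.3,0],[4,0,0,0,0]]'; python3 -c "
from h import *
print(tool([.6405,.264,.025],.188))"
```

```text
clock: 6.0
ee_pos: [0.6442, 0.2651, 0.1999]
ee_rot: [[0.232, 0.972, -0.018], [0.973, -0.233, -0.004], [-0.008, -0.016, -1.0]]
contact_force: [-0.1, 0.1, -5.1]
finger_gap: 0.562
[-0.0602 -0.0528 -1.3032]
```

```bash
python3 -m creep '[[4,0,0,0.4,0],[4,0,0,0.2,0],[4,0,0,0,0]]'
```

```text
clock: 6.25
ee_pos: [0.6453, 0.2653, 0.1965]
ee_rot: [[0.232, 0.973, -0.016], [0.973, -0.232, -0.003], [-0.007, -0.014, -1.0]]
contact_force: [0.4, -0.1, -4.8]
finger_gap: 0.56
```

```bash
python3 -m creep '[[4,0,0,0.2,0],[4,0,0,0.1,0]]'
```

```text
clock: 6.42
ee_pos: [0.6461, 0.2653, 0.196]
ee_rot: [[0.232, 0.973, -0.014], [0.973, -0.232, -0.003], [-0.006, -0.013, -1.0]]
contact_force: [-4.4, -1.4, 2.2]
finger_gap: 0.561
```

```bash
python3 -m creep '[[6.5,-0.15,0,0,0],[7.5,0,0,0,0],[8.2,0,0,0,0],[8.2,0,0,0,0]]'; python3 -m creep '[[8.2,0,0,-2,0],[8.2,0,0,-3,0],[8.2,0,0,-3,0],[8.2,0,0,-3,0],[8.2,0,0,0,0]]';python3 -c "
from h import *
wsnap('w8')
cv2.imwrite('pics/t8.png',cv2.cvtColor(get_image('top'),cv2.COLOR_RGB2BGR))"
```

```text
clock: 6.75
ee_pos: [0.6477, 0.2645, 0.1982]
ee_rot: [[0.232, 0.973, -0.006], [0.973, -0.232, -0.0], [-0.002, -0.006, -1.0]]
contact_force: [0.2, 0.4, 0.4]
finger_gap: 0.957
clock: 7.17
ee_pos: [0.6482, 0.2645, 0.3088]
ee_rot: [[0.233, 0.973, -0.011], [0.973, -0.233, -0.002], [-0.004, -0.01, -1.0]]
contact_force: [1.6, 0.5, 1.4]
finger_gap: 0.966
clock 7.1667 pos [0.6482 0.2645 0.3088] F [1.637  0.4753 1.3925]
[[ 0.2326  0.9725 -0.0106]
 [ 0.9726 -0.2326 -0.0016]
 [-0.004  -0.01   -0.9999]]
```

View pics/w8.png

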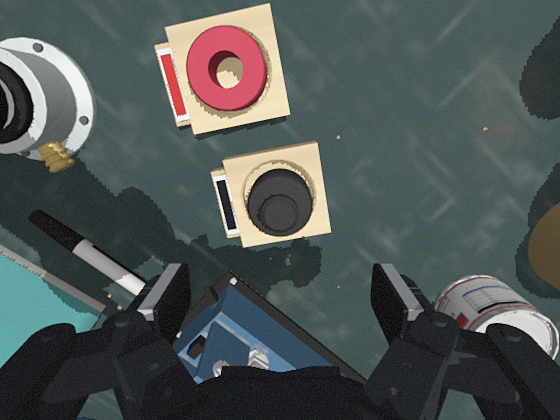

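```bash
python3 -m creep '[[8.2,-2.8,-1.2,-0.5,0],[8.2,-3.3,-1.4,-0.5,0],[8.2,-3.3,-1.4,-0.5,0],[8.2,-3.3,-1.4,0,0],[8.2,-3.3,-1.4,0,0]]'; python3 -m creep '[[8.2,-2,-0.8,0,0],[8.2,-0.5,-0.2,0,0],[8.2,0,0,0,0]]';python3 -c "
from h import *
print(tool([.522,.092,.1]))
wsnap('w9')"
```

```text
clock: 7.68
ee_pos: [0.5401, 0.1244, 0.3124]
ee_rot: [[0.225, 0.974, -0.024], [0.974, -0.225, -0.004], [-0.009, -0.023, -1.0]]
contact_force: [0.4, -0.8, 0.3]
finger_gap: 0.959
clock: 7.93
ee_pos: [0.5171, 0.0968, 0.307]
ee_rot: [[0.229, 0.973, -0.039], [0.973, -0.229, -0.007], [-0.016, -0.036, -0.999]]
contact_force: [-0.1, -0.1, 0.2]
finger_gap: 0.958
[-0.0329  1.3402  5.1674]
clock 7.9333 pos [0.5171 0.0968 0.307 ] F [-0.0645 -0.1442  0.2277]
[[ 0.229   0.9727 -0.0389]
 [ 0.9733 -0.2294 -0.0068]
 [-0.0156 -0.0363 -0.9992]]
```

View pics/w9.png

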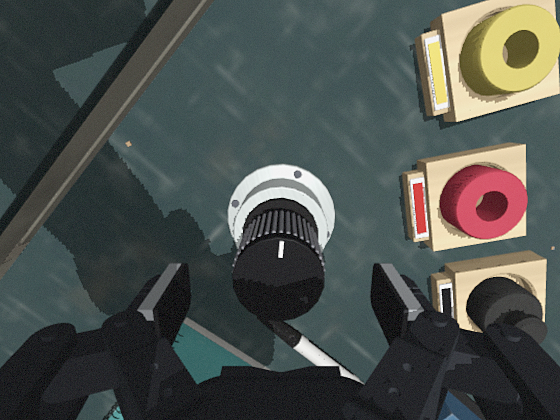

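Run:
```python
from h import *
T=np.load("pics/w9.npy")
for p in [(279,276),(279,272)]: print("captop",ray("wrist",p,.121,T))
print([ray("wrist",p,.121,T) for p in((233,276),(327,276),(278,320))],"flange",ray("wrist",(283,211),.007,T))
print(tool([.522,.0925,.121],.18))
```

```text
captop [0.5208 0.093  0.121 ]
captop [0.5185 0.0936 0.121 ]
[array([0.5153, 0.069 , 0.121 ]), array([0.5264, 0.1179, 0.121 ]), array([0.5468, 0.0863, 0.121 ])] flange [0.5178 0.095  0.007 ]
[-0.0688  1.2367  0.5594]
```

```bash
python3 -m creep '[[8,-0.05,1.2,0,0],[8,0,0,1,0],[8,0,0,1,0],[8,0,0,1,0],[8,0,0,0,0]]';python3 -c "
from h import *
print(tool([.521,.0925,.1]))
"
```

```text
clock: 8.4
ee_pos: [0.5326, 0.097, 0.2726]
ee_rot: [[0.225, 0.974, -0.036], [0.974, -0.226, -0.005], [-0.013, -0.034, -0.999]]
contact_force: [-0.2, 0.7, -0.4]
finger_gap: 0.941
[-0.4698 -0.4488  1.7894]
```

```bash
python3 -m creep '[[7,-0.45,-0.4,0.6,0],[7,0,0,0.3,0],[7,0,0,0,0]]';python3 -c "
from h import *
print(tool([.521,.0925,.1]))
wsnap('w10')
"
```

```text
clock: 8.65
ee_pos: [0.5267, 0.0942, 0.2607]
ee_rot: [[0.224, 0.974, -0.039], [0.975, -0.224, -0.006], [-0.014, -0.037, -0.999]]
contact_force: [0.4, -0.6, 0.6]
finger_gap: 0.818
[-0.0622  0.0746  0.5782]
clock 8.65 pos [0.5267 0.0942 0.2607] F [ 0.4078 -0.583   0.6051]
[[ 0.2238  0.9739 -0.0392]
 [ 0.9745 -0.2241 -0.0055]
 [-0.0141 -0.037  -0.9992]]
```

View pics/w10.png

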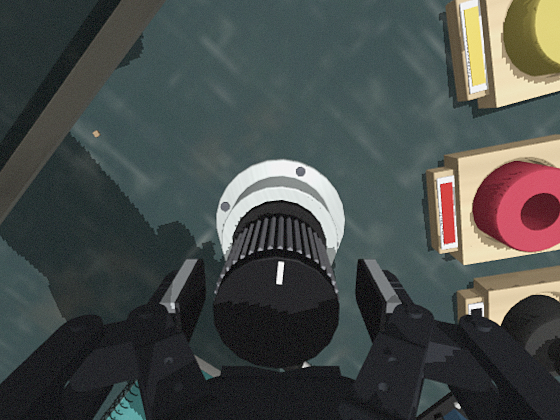

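```bash
python3 -m creep '[[4,0,0.05,0,0],[4,0,0,0,0],[4,0,0,0,0],[4,0,0,0,0],[4,0,0,0,0]]' 40;python3 -c "
from h import *
s=read_state();print(s['joint_positions'],s['wrist_torque'])
"
```

```text
clock: 9.12
ee_pos: [0.5269, 0.0938, 0.2617]
ee_rot: [[0.224, 0.974, -0.039], [0.975, -0.224, -0.006], [-0.014, -0.037, -0.999]]
contact_force: [0.9, 0.1, -2.9]
finger_gap: 0.578
[  5.4657  19.0597 110.6366  -0.1543  52.5596 -71.4919] [ 0.017  -0.0628  0.0102]
```

```bash
python3 -m creep '[[4,0,0,0.2,0],[4,0,0,0.2,0],[4,0,0,0.2,0]]';python3 -m creep '[[4,0,0,0.2,0.06],[4,0,0,0.2,0.06],[4,0,0,0.2,0.06],[4,0,0,0.2,0.06]]'
```

```text
clock: 9.37
ee_pos: [0.5276, 0.0938, 0.2611]
ee_rot: [[0.224, 0.974, -0.04], [0.975, -0.224, -0.006], [-0.015, -0.038, -0.999]]
contact_force: [-5.0, -0.5, 11.5]
finger_gap: 0.582
clock: 9.7
ee_pos: [0.5289, 0.0943, 0.2611]
ee_rot: [[0.456, 0.889, -0.039], [0.89, -0.456, -0.006], [-0.023, -0.032, -0.999]]
contact_force: [-5.1, -0.7, 10.9]
finger_gap: 0.578
```

```bash
python3 -m creep '[[4,0,0,0.15,0.06],[4,0,0,0.15,0.06],[4,0,0,0.15,0.06],[4,0,0,0.15,0.06]]';python3 -c "
from h import *
s=read_state();print(s['joint_positions'],s['wrist_torque'])
wsnap('w11')"
```

```text
clock: 10.03
ee_pos: [0.5293, 0.0947, 0.2612]
ee_rot: [[0.662, 0.748, -0.04], [0.749, -0.663, -0.005], [-0.03, -0.026, -0.999]]
contact_force: [-3.7, -0.6, 7.8]
finger_gap: 0.579
[  5.5272  19.3547 110.291   -0.1015  52.66   -42.8919] [0.0847 0.5371 0.1023]
clock 10.0333 pos [0.5293 0.0947 0.2612] F [-3.7106 -0.6392  7.7579]
[[ 0.6622  0.7482 -0.0399]
 [ 0.7487 -0.6629 -0.0053]
 [-0.0304 -0.0264 -0.9992]]
```

View pics/w11.png

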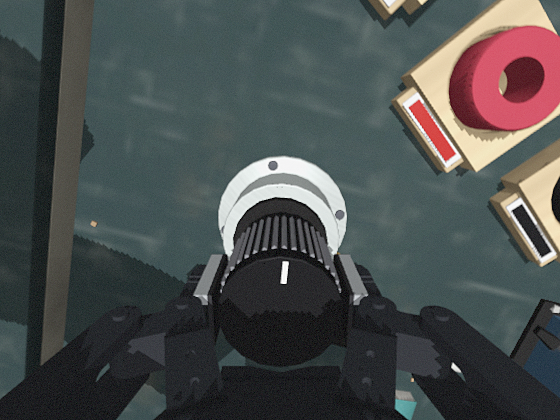

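```bash
python3 -m creep '[[4,0,0,0.15,0.05],[4,0,0,0.15,0.05],[4,0,0,0.15,0.05],[4,0,0,0.15,0.05]]';python3 -m creep '[[4,0,0,0.15,0.05],[4,0,0,0.15,0.05],[4,0,0,0.15,0.05],[4,0,0,0.15,0.05]]'
```

```text
clock: 10.42
ee_pos: [0.53, 0.0947, 0.2607]
ee_rot: [[0.804, 0.594, -0.04], [0.594, -0.804, -0.006], [-0.035, -0.019, -0.999]]
contact_force: [-2.8, -0.1, 6.1]
finger_gap: 0.582
clock: 10.75
ee_pos: [0.5303, 0.0949, 0.2588]
ee_rot: [[0.91, 0.413, -0.04], [0.413, -0.911, -0.006], [-0.038, -0.011, -0.999]]
contact_force: [-0.6, 0.3, -0.9]
finger_gap: 0.579
```

```bash
python3 -m creep '[[4,0,0,0.2,0],[4,0,0,0.2,0],[4,0,0,0.2,0],[4,0,0,0.2,0]]'
```

```text
clock: 11.08
ee_pos: [0.5296, 0.095, 0.2504]
ee_rot: [[0.909, 0.415, -0.04], [0.415, -0.91, -0.005], [-0.039, -0.012, -0.999]]
contact_force: [-2.1, -0.9, 3.6]
finger_gap: 0.582
```

```bash
python3 -m creep '[[4,0,0,0.25,0],[4,0,0,0.25,0],[4,0,0,0.25,0],[4,0,0,0.25,0],[4,0,0,0.25,0]]' 60; python3 -m creep '[[4,0,0,0.25,0],[4,0,0,0.25,0]]'
```

```text
clock: 11.5
ee_pos: [0.5305, 0.0948, 0.2438]
ee_rot: [[0.908, 0.416, -0.043], [0.416, -0.909, -0.006], [-0.042, -0.013, -0.999]]
contact_force: [-8.8, -1.6, 21.9]
finger_gap: 0.575
clock: 11.67
ee_pos: [0.5308, 0.0948, 0.2439]
ee_rot: [[0.908, 0.416, -0.046], [0.416, -0.909, -0.006], [-0.044, -0.014, -0.999]]
contact_force: [-7.2, -1.7, 16.2]
finger_gap: 0.574
```

```bash
python3 -c "
from h import *
wsnap('w12')
im=cv2.cvtColor(get_image('scene'),cv2.COLOR_RGB2BGR);cv2.imwrite('pics/s12.png',cv2.resize(im[170:310,190:350],None,fx=4,fy=4,interpolation=cv2.INTER_CUBIC))
im=cv2.cvtColor(get_image('top'),cv2.COLOR_RGB2BGR);cv2.imwrite('pics/t12.png',cv2.resize(im[145:295,205:355],None,fx=4,fy=4,interpolation=cv2.INTER_CUBIC))
print(proj('scene',(.522,.092,.103)),proj('scene',(.522,.092,.111)),proj('scene',(.522,.092,.045)))
print(read_state()['wrist_torque'],read_state()['contact_force'])"
```

```text
clock 11.6667 pos [0.5308 0.0948 0.2439] F [-7.2172 -1.7138 16.2267]
[[ 0.9083  0.4157 -0.0456]
 [ 0.4159 -0.9094 -0.0058]
 [-0.0439 -0.0138 -0.9989]]
[286.0746 239.2428] [286.0794 235.7289] [286.042  263.4868]
[-0.0216  1.0292 -0.1569] [-7.1457 -1.4394 17.9024]
```

View pics/s12.png

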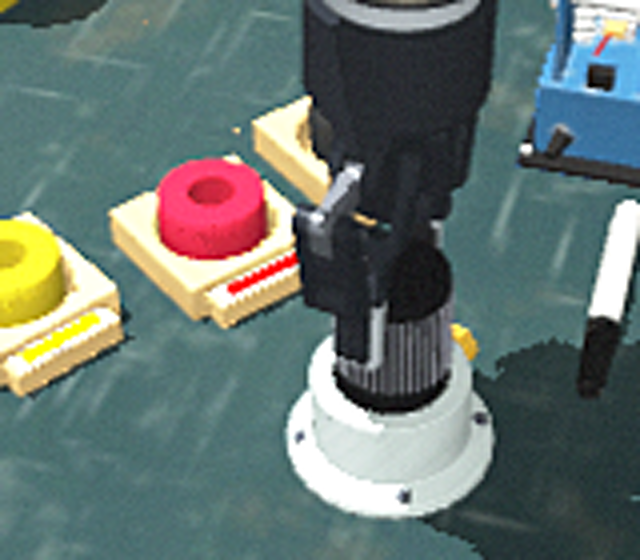

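View pics/w12.png

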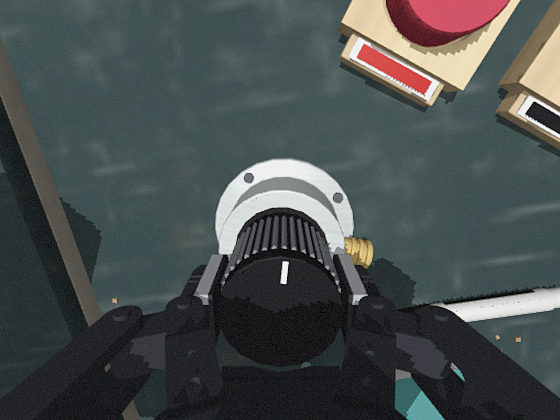

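View pics/t12.png

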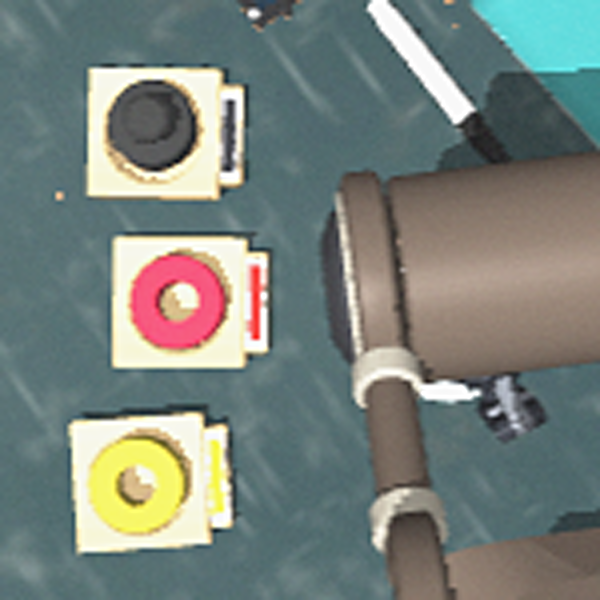

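Run:
```python
from h import *
b=np.array([205,145])-.375
print("foot top",ray("top",np.array([152,125])/4+b,.040),"knob",ray("top",np.array([147,119])/4+b,.057))
im=cv2.imread("pics/w8.png");T=np.load("pics/w8.npy")
print("w8 knob",ray("wrist",(279,212),.057,T),"foot",ray("wrist",(280,202),.040,T))
print([ray("wrist",p,.02,T) for p in((224,161),(318,143),(331,233),(241,247))])
cv2.imwrite("pics/w8z.png",cv2.resize(im[130:260,205:345],None,fx=4,fy=4))
print(read_state()['contact_force'],read_state()['clock'])
```

```text
foot top [0.6415 0.2612 0.04  ] knob [0.6426 0.262  0.057 ]
w8 knob [0.6426 0.2645 0.057 ] foot [0.6403 0.2658 0.04  ]
[array([0.6025, 0.2288, 0.02  ]), array([0.606 , 0.3044, 0.02  ]), array([0.6824, 0.3001, 0.02  ]), array([0.6772, 0.2223, 0.02  ])]
[-7.1457 -1.4394 17.9024] 11.8167
```

View pics/w8z.png

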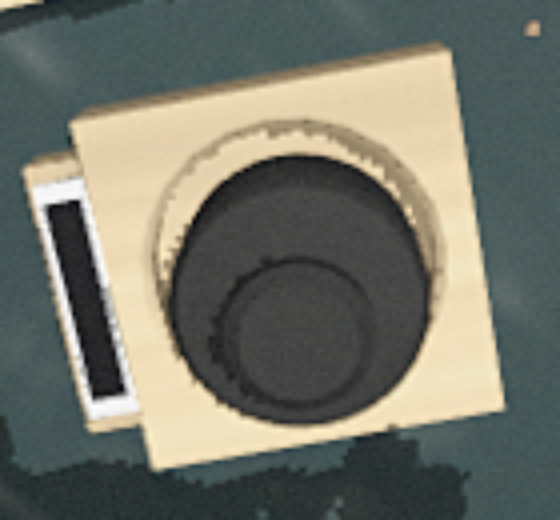

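```bash
python3 -c "
from bench import *
print(sign_off()); s=read_state(); print(s['contact_force'],s['ee_pos'],s['clock'])"
```

```text
the job is handed in; nothing more can be done
None
the job is handed in; nothing more can be done
```

I put the weight back in the black-labelled slot and let go of it. I then gripped the cap, turned it about 53° under light push until it dropped over the pins, and pressed it down to a firm stop. I handed in at about 12 s while still pushing; no verdict was reported.

**Last checks before hand-in:**
- **Cap:** the tool went down 17.3 mm of the nominal 18 mm, and the push was steady at about 16–18 N, above the spring's 9 N. The scene picture showed no gasket gap, and the cap had not slipped in the jaws.
- **Weight:** it measured within about 3 mm of the slot centre in both the top and wrist views. It looked upright and on the floor of the recess.
- **Rolls:** both were still in their slots.

**What was not ideal:**
- The tool was tilted about 0.045 rad at the end. It was already about 0.04 rad when it gripped the cap, so I estimate the cap itself leans only about 0.007 rad. I did not measure that directly.
- The tilt also gives a sideways force of about 7 N on the cap.
- Different camera views disagreed by 2–4 mm on positions.

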